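# Ramp slip test: tilt until the plastic hub lets go and the eraser still holds

### The job

Set up and run this slip test. Lay the black USB hub lengthwise inside the empty red start box on the sloping board, so that it rests there by itself, then take the board's knob and raise the board slowly until the hub just starts to slide, and stop at that angle. Let the hub slide down to the end stop untouched, with the eraser still staying in its blue box, let go, and leave the board standing at that angle and the other things on the desk where they are.

Things in the scene. Friction and masses are not known exactly. Their poses are not given: they have to be found in the camera images.
- ramp: Fixed base of a slip-test ramp: light wooden plate 250 x 244 mm, 16 mm high, on the blue desk mat. Origin: on the mat under the middle of the hinge line. x level along the ramp from the hinge (robot's side) to the raised end, y to the left, z up. At its right side (y = -113 mm) stands a slotted aluminium quadrant scale up to 180 mm high, with a clamp knob out to y = -131 mm.
- hinge (a point): Middle of the board's hinge line, 26 mm above the base's origin; the line is parallel to the ramp's y and lies in the plane of the board's underside. Axes as hub_start.
- board (a joint): Angle in rad by which the plywood board (322 mm long from the hinge, 200 wide, 10 thick) is raised above its rest on two props: 0 at the start, when it already slopes 0.38 rad (22 degrees) up and away from the robot; grows as the upper end rises; limit 0.50. Its clamp is stiff: 6 to 10 N at the knob raise it, and it stays where it is left.
- hub_start (a point): Centre of the red start box, 116 mm along x 60 mm across the slope, on the board's top, 205 mm up from the hinge, 45 mm left of the middle. x up the slope, y left across the board, z square to it; moves with the board. The hub starts to slide when the board is raised by 0.10 to 0.27 rad (differs each time, watch it); the eraser would follow about 0.1 rad later.
- eraser_start (a point): Centre of the blue outlined box, 72 x 44 mm, on the board's top, 183 mm up the slope from the hinge line, 50 mm right of the middle. Axes as hub_start.
- end_stop (a point): Foot of the end stop's upper face, on the board's top, midway across: a wooden strip 14 mm high right across the lower end, 16 mm up from the hinge line. A hub that lies against it has its middle 46 mm up the slope from here, 143 mm below hub_start. Axes as hub_start.
- knob_top (a point): Top centre of the black lifting knob that stands square on the board 300 mm up the slope from the hinge line, on the middle line, 44 mm high. Its head is a cylinder of 26 mm diameter, 15 mm high, on a neck of 18 mm diameter. Axes as hub_start (z out of the board, along the knob).
- usb_hub: Black USB hub, a flat plastic block 34 (x) x 92 (y) x 14 mm (z), about 70 g, lying flat on the white desk to the left of the ramp. Origin: centre of its underside, y along its length, z up.
- eraser: Eraser in a blue-grey card sleeve, 19 (x) x 46 (y) x 12 mm (z), resting lengthwise on the board in the blue box. It must not be touched. Origin: centre of its underside, y up the slope, z out of the board.
- mug: Green mug, 86 mm wide, 94 mm high, standing on the desk behind the hub, to the left of the ramp's upper end. Bystander. Origin: under its middle.
- mouse: Black computer mouse, 120 x 66 x 39 mm, at the right of the ramp. Bystander. Origin: under its middle.
- earbud_case: White earbud case, 47 x 60 x 24 mm, right behind the ramp. Bystander. Origin: under its middle.
- sharpener: Small metal pencil sharpener, 15 x 25 x 14 mm, on the desk at the far left. Bystander. Origin: under its middle.

How it is judged (in metres and radians):
On the way, in this order (a step that is already met when the one before it is completed fails the run):
1. the hub lies flat and lengthwise inside the red box (middle within 14 mm of its centre each way), let go, with the board still about where it was (raised under 0.06 rad) and the eraser in place (x of usb_hub in the frame of hub_start between -0.014 and 0.014 m and y of usb_hub in the frame of hub_start between -0.014 and 0.014 m and z of usb_hub in the frame of hub_start between -0.006 and 0.006 m and angle between the z axis of usb_hub and the z axis of hub_start, either way round below 0.1 rad and angle between the y axis of usb_hub and the x axis of hub_start, either way round below 0.2 rad and x of eraser in the frame of eraser_start above -0.018 m and z of eraser in the frame of eraser_start between -0.006 and 0.006 m and contact force between the fingers and usb_hub below 0.1 N and linear speed of usb_hub between -0.02 and 0.02 m/s and value of joint board below 0.06 rad), for 0.3 s.
2. the board has been raised by over 0.07 rad with the hub still lying in the red box (x of usb_hub in the frame of hub_start between -0.014 and 0.014 m and y of usb_hub in the frame of hub_start between -0.014 and 0.014 m and z of usb_hub in the frame of hub_start between -0.006 and 0.006 m and angle between the z axis of usb_hub and the z axis of hub_start, either way round below 0.1 rad and angle between the y axis of usb_hub and the x axis of hub_start, either way round below 0.2 rad and x of eraser in the frame of eraser_start above -0.018 m and z of eraser in the frame of eraser_start between -0.006 and 0.006 m and value of joint board above 0.07 rad).
3. the hub has slid down to the end stop (over 125 mm down the slope from the box's centre) and the eraser has stayed in its box (x of usb_hub in the frame of hub_start below -0.125 m and y of usb_hub in the frame of hub_start between -0.05 and 0.05 m and z of usb_hub in the frame of hub_start between -0.006 and 0.006 m and angle between the z axis of usb_hub and the z axis of hub_start, either way round below 0.1 rad and x of eraser in the frame of eraser_start above -0.018 m and z of eraser in the frame of eraser_start between -0.006 and 0.006 m), for 0.2 s.
At the end, for the whole second after the job is handed in: the hub lies at rest on the board at the end stop (its middle over 125 mm down from the red box's centre), the eraser is still in the blue box (under 18 mm down from its centre), and the board stands still, raised by over 0.09 rad, with the robot clear of everything (all of step 3 and contact force between the fingers and usb_hub below 0.1 N and linear speed of usb_hub between -0.02 and 0.02 m/s and velocity of joint board between -0.02 and 0.02 rad/s and value of joint board above 0.09 rad); the robot touches nothing.
It fails at once if the eraser is touched by the robot, slides more than 18 mm down, is shifted more than 22 mm sideways or leaves the board (not (x of eraser in the frame of eraser_start above -0.018 m and z of eraser in the frame of eraser_start between -0.006 and 0.006 m and y of eraser in the frame of eraser_start between -0.022 and 0.022 m) or contact force between any of the fingers, the arm and eraser above 0.3 N).
It fails at once if the robot touches the hub once the board is raised by over 0.07 rad (value of joint board above 0.07 rad and contact force between any of the fingers, the arm and usb_hub above 0.3 N).
It fails at once if the board is moved on, up or down, at over 0.12 rad/s when the hub has already slid 60 mm (x of usb_hub in the frame of hub_start below -0.06 m and z of usb_hub in the frame of hub_start between -0.006 and 0.006 m and y of usb_hub in the frame of hub_start between -0.05 and 0.05 m and (velocity of joint board above 0.12 rad/s or velocity of joint board below -0.12 rad/s)).
It fails at once if the board is jerked up or down (over 0.4 rad/s) (velocity of joint board above 0.4 rad/s or velocity of joint board below -0.4 rad/s).
It fails at once if the mug, mouse, earbud case or sharpener is moved by more than 20 mm (distance of any of mug, mouse, earbud_case, sharpener from where it was at the start of the episode above 0.02 m).
It also fails if it takes over 72 s, if anything falls off the work surface, if the arm or the gripper's body presses on something with over 40 N, if the wrist force passes 120 N, or if a joint passes its speed limit or range.

### The arm

A 6-joint arm with a two-finger parallel gripper is mounted at the origin on a cart in front of the work surface, level with it; the furniture and walls round the work are solid. World frame = base frame: x ahead of the robot, y to its left, z up, the work surface at z = 0. Lengths are in mm, angles in rad, forces in N, time in s.
With the tool pointing down it reaches from about 250 to 775 mm from the base axis. Payload 4 kg.
Tool frame: the origin (TCP) lies midway between the tips of the shut fingers; the grasp point (between the pads) lies 19 mm behind it; z points along the fingers, y is the line along which they close (so a half turn about z gives the same grasp; the last joint's range is limited). The gripper opens to 94 mm and grips with 3 to 60 N. Pads are 16 mm wide; open, the fingers measure 119 mm over their backs; the gripper's body (75 mm by 177 mm) begins 78 mm behind the grasp point.
Start: joints at [-1.206, 0.087, 1.371, -0, 1.684, -0.103], TCP at [248.009, -490.93, 205.506] pointing down, gripper open.
Joint ranges: [-3.1, 3.1], [-0.76, 2.03], [0.27, 2.55], [-1.08, 4.22], [0.17, 2.65], [-2.57, 2.57]. Speed limits (rad/s): [2.79, 2.79, 3.14, 3.14, 3.14, 3.14].

### API

Orientations are given as a rotation vector (axis times angle).
In Python, from workcell import r, vision, ticket gives the robot as it stands. The module is installed in compiled form; this text tells all that it offers.
- The arm moves only by the tool arm_command, never from a script. Its argument "steps" is a list that holds one entry, the list of rows, each a list of 7 numbers: the shift along the world's x, y, z in mm, then the turn, a rotation vector about the world's x, y, z in degrees, then the closure, from 0 (fully open) to 1 (shut). A call has 1 to 20 rows; each row is the pose to reach, as a shift and turn from the pose commanded when the call began; what a row does not reach only later rows make up. A row lasts 1/8 s, in which the tool goes at most 62.5 mm and 10.7 degrees, less where a joint would pass 70% of its speed; a pose out of reach is approached as far as the arm can. A call with a gripper value outside its range is refused whole. The fingers move at their own pace and stop on an object; the grip force is fixed at half the most. Time passes only in rows, so rows that repeat a pose let the fingers close. It gives the time, the measured TCP pose, the force, the opening and the grip force at its end, in the units of the state.
- r.get_obs(): the state, without advancing time (a new reading comes with each control period).
- vision.get_image(name): name is "scene" or "top" or "wrist"; returns a dict with "pixels" (420x560x3 uint8, red, green, blue), "K" (3x3 intrinsics, pixels), "eye" and "rotation" of the camera in the world. Camera axes: x right, y down, z forward; pixel columns grow to the right and rows downward; lengths in mm; the calibration is good to about 2 mm. A picture is of the moment at which its call begins. There is no depth.
- ticket.job_done(): hands the job in; it is judged then, once.
The state is a dict: "time": time; "qpos": joint angles; "dq": joint speeds; "joint_efforts": joint torques, N m; "ee_pos": TCP position; "tool_rot": TCP orientation; "contact_force": force on the tool from outside, world axes, zero at the start; "torque": the same for the moment, N m; "opening": opening from 0.0 (shut) to 1.0 (fully open); "finger_force": force on a finger pad.
Only numpy, scipy, OpenCV 4.12 (cv2) and the standard library are available. Lean on these libraries where they do the work, as an engineer would, in place of code of your own. Each camera call takes 0.05 s, during which the arm holds its last target. There are 200 camera calls.

## Working session

There is one attempt and no reset: what is moved stays moved. The work goes in short steps, Python scripts to look and compute and a tool call to move; the robot and the scene stay as the last step left them, time stands still between calls to the robot, and variables do not carry over. Pictures are saved under pics/ and viewed, at most 10 in all, crops included, and the job is handed in when it is done.

Besides the shell and the picture viewer there is one more tool, called by a JSON object that holds its "name" and its "arguments". arm_command: Moves the arm, as the interface text tells. Its arguments: {"type":"object","properties":{"steps":{"type":"array"}},"required":["steps"]}

```bash
mkdir -p pics; python3 - <<'E'
from workcell import r,vision
import cv2,numpy as np,pickle
o=r.get_obs();print(o)
d={}
for n in("scene","top"):
    d[n]=vision.get_image(n);g=d[n];print(n,g["K"].tolist(),g["eye"],g["rotation"])
    cv2.imwrite(f"pics/{n}0.png",g["pixels"][:,:,::-1])
pickle.dump(d,open("d0.pkl","wb"))
E
```

```text
{'time': 0.0, 'qpos': array([-1.20609859e+00,  8.79264622e-02,  1.37225384e+00, -3.24756769e-05,
        1.68356143e+00, -1.03114262e-01]), 'dq': array([ 9.22095625e-04, -8.67632328e-06, -5.29006253e-04,  3.33850641e-04,
        1.07375596e-03, -3.77570290e-04]), 'joint_efforts': array([-1.07760259e-04, -3.40184677e+01, -3.02426755e+01,  7.18362350e-02,
        3.30178253e-02, -1.74577840e-04]), 'ee_pos': array([ 247.79835642, -490.40816425,  204.31996875]), 'tool_rot': array([-3.05397502e+00, -7.27656520e-01,  4.90193542e-04]), 'contact_force': array([ 0.91301224, -0.29643839,  0.08050928]), 'torque': array([0.03319054, 0.00560008, 0.04791163]), 'finger_force': 0.0, 'opening': 1.0001729339405268}
scene [[508.880308957234, 0.0, 278.0176959685848], [0.0, 508.880308957234, 212.82672676736377], [0.0, 0.0, 1.0]] [-498.66499828 -508.96859223 1321.41539211] [-2.10033285  1.22954181 -0.52463465]
top [[526.2696891614571, 0.0, 277.2672574459559], [0.0, 526.2696891614571, 214.02755478649732], [0.0, 0.0, 1.0]] [ 244.20263229   29.42585523 1521.89451809] [-2.13734143  2.10915827 -0.22528768]
```

View pics/top0.png

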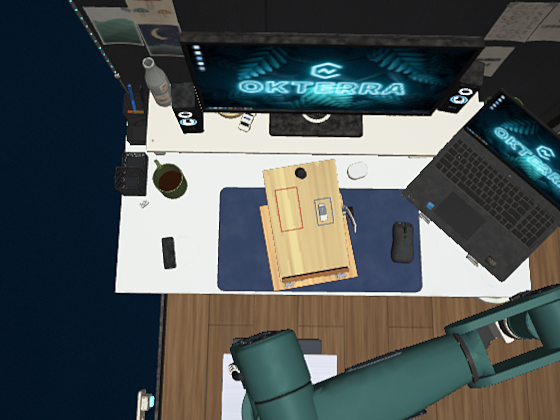

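View pics/scene0.png

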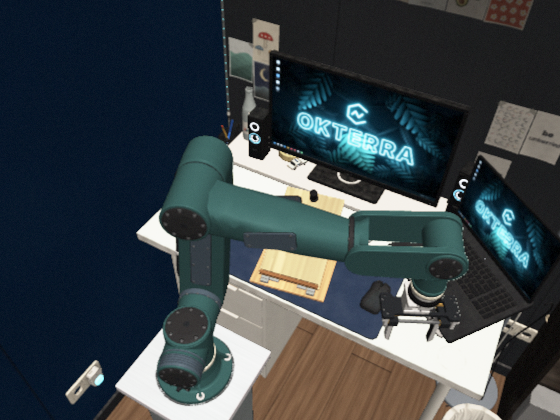

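The top view shows the hub at (169,252), red box (289,210), eraser (323,212) and knob (300,173). The arm hides the board in the scene view.

```bash
cat > h.py <<'E'
import numpy as np,cv2
from scipy.spatial.transform import Rotation as R
def cam(g):return g["K"],np.array(g["eye"]),R.from_rotvec(g["rotation"]).as_matrix()
def proj(g,P):
    K,e,M=cam(g);c=(np.atleast_2d(P)-e)@M;u=c@K.T;return u[:,:2]/u[:,2:]
def ray(g,uv,z):
    K,e,M=cam(g);uv=np.atleast_2d(uv).astype(float)
    d=np.c_[uv,np.ones(len(uv))]@np.linalg.inv(K).T@M.T
    return e+d*((z-e[2])/d[:,2])[:,None]
def frame(p,a=0):  # p=x0,y0,yaw ; board raise a -> (hinge, Rot)
    Rm=(R.from_euler('z',p[2])*R.from_euler('y',-(0.38+a))).as_matrix()
    return np.array([p[0],p[1],26.]),Rm
def bp(p,s,y,h,a=0):  # s up slope, y left, h above top surface
    o,Rm=frame(p,a);return o+Rm@np.array([s,y,10.+h])
def big(m,roi):
    x0,y0,x1,y1=roi;k=np.zeros(m.shape,np.uint8);k[y0:y1,x0:x1]=m[y0:y1,x0:x1]
    c,_=cv2.findContours(k,cv2.RETR_EXTERNAL,cv2.CHAIN_APPROX_NONE);return max(c,key=cv2.contourArea)
E
python3 - <<'E'
from h import *
import pickle
from scipy.optimize import least_squares
d=pickle.load(open("d0.pkl","rb"));g=d["top"];p=g["pixels"].astype(int);r_,g_,b_=p[...,0],p[...,1],p[...,2]
dark=(p.max(2)<70)
hub=big(dark,(155,225,185,280))
q=cv2.boxPoints(cv2.minAreaRect(hub));print("hubpx",q)
W=ray(g,q,14)[:,:2];c,s,ang=cv2.minAreaRect(ray(g,hub[:,0],14)[:,:2].astype(np.float32));print("hub",c,s,ang,W)
kn=big(dark,(285,160,315,185));kc=np.array(cv2.minEnclosingCircle(kn)[0]);print("knob",kc,cv2.boundingRect(kn))
red=(r_>130)&(r_-g_>60)&(r_-b_>50)
rc=big(red,(268,180,308,238));rr=cv2.minAreaRect(rc);print("red",rr)
blue=(b_>r_+5)&(p.max(2)<220)
bc=big(blue,(311,192,337,228));br=cv2.minAreaRect(bc);print("blue",br)
m=np.array([rr[0],br[0]])
def f(x):
    P=[bp(x,205,45,0),bp(x,183,-50,0)]
    return (proj(g,P)-m).ravel()
S=least_squares(f,[350,0,0.05],x_scale=[100,100,1]);print(S.x,S.fun)
for a in((300,0,44),(300,0,29)):print("knob pred",proj(g,bp(S.x,*a)))
np.save("ramp.npy",S.x)
v=cv2.resize(g["pixels"][150:300,110:420,::-1],None,fx=2.5,fy=2.5,interpolation=cv2.INTER_CUBIC);cv2.imwrite("pics/crop0.png",v)
print("mug",ray(g,[170,180],94),"slot hub_start",bp(S.x,205,45,0),"knobtop",bp(S.x,300,0,44))
E
```

```text
hubpx [[161.17822 237.78218]
 [172.36633 236.66338]
 [175.42575 267.25745]
 [164.23764 268.37622]]
hub (429.79296875, 322.4288024902344) (88.70220184326172, 32.03511047363281) 8.753743171691895 [[472.01916397 345.13710053]
 [475.737647   313.09906082]
 [387.5489062  299.88849185]
 [383.93672818 331.57406297]]
knob [300.5 172.5] (295, 168, 11, 11)
red ((297.03118896484375, 207.62957763671875), (42.570960998535156, 6.250497817993164), 81.67434692382812)
blue ((322.0, 210.0), (8.0, 6.0), 90.0)
[ 3.69622062e+02 -1.02487046e+02  1.60711536e-01] [-5.01686189 -0.29498871  5.05043475  0.22877437]
knob pred [[305.92844585 172.4051592 ]]
knob pred [[305.23922172 171.84335616]]
mug [[623.42335727 312.79554487  94.        ]] slot hub_start [546.68272705 -28.19635521 111.32534259] knobtop [624.85973346 -61.11056594 187.42403115]
```

View pics/crop0.png

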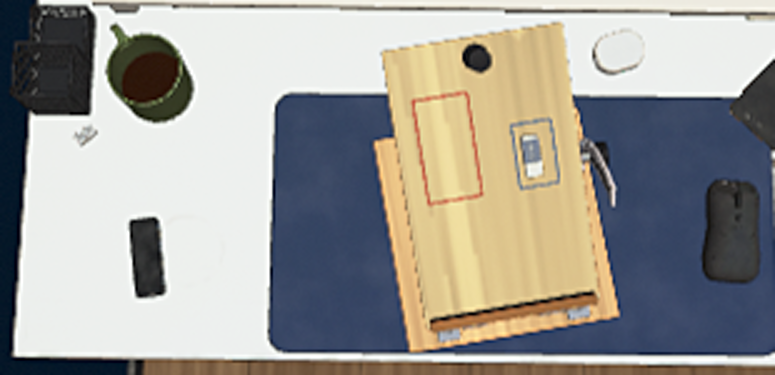

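The crop gives clear corners of the red and blue boxes, the knob at (477,57) and the board's upper corners. I'll fit the ramp pose to those points.

```bash
python3 - <<'E'
from h import *
import pickle
from workcell import r
from scipy.optimize import least_squares
d=pickle.load(open("d0.pkl","rb"));g=d["top"]
C=np.array([(413,100),(467,93),(483,195),(429,204),(511,124),(551,118),(559,184),(521,189),(382,52),(562,23),(477,52)],float)
C=(C+.5)/2.5-.5+[110,150];C[-1]=[300.5,172.5]
B=[(263,75,0),(263,15,0),(147,15,0),(147,75,0),(219,-28,0),(219,-72,0),(147,-72,0),(147,-28,0),(322,100,0),(322,-100,0),(300,0,40)]
f=lambda x:(proj(g,[bp(x,*b) for b in B])-C).ravel()
S=least_squares(f,[350,-60,-.15],x_scale=[100,100,1],loss='soft_l1');p=S.x;print(p,S.fun.reshape(-1,2).round(1).tolist())
np.save("ramp.npy",p)
print("hub_start",bp(p,205,45,0),"knobtop",bp(p,300,0,44),"stop",bp(p,16,0,0))
o=r.get_obs();T=R.from_rotvec(o["tool_rot"]);print("tool axes",T.as_matrix().round(3))
def tgt(yaw,pitch): # tool z = -normal, tool y along board +-y
    M=(R.from_euler('z',yaw)*R.from_euler('y',-pitch)).as_matrix()
    for s in(1,-1):
        y=s*M[:,1];z=-M[:,2];X=R.from_matrix(np.c_[np.cross(y,z),y,z])
        print(s,"turn deg",np.degrees((X*T.inv()).as_rotvec()).round(2))
print("hub grasp");tgt(np.radians(8.75),0)
E
```

```text
[ 3.66374356e+02 -9.78134750e+01  1.84591325e-01] [[-0.2, 0.5], [-0.1, -0.3], [-0.3, 0.0], [-0.1, 0.0], [0.1, 0.4], [-0.2, 0.2], [0.1, -0.8], [-0.2, -0.2], [-0.3, -0.3], [0.4, -0.6], [1.2, 1.3]]
hub_start [541.61066269 -19.31619599 111.32534259] knobtop [620.55128986 -50.35434963 187.42403115] stop [377.33437188 -95.76705503  41.22137387]
tool axes [[ 0.893  0.451 -0.001]
 [ 0.451 -0.893  0.002]
 [ 0.    -0.002 -1.   ]]
hub grasp
1 turn deg [ 4.0000e-02 -1.6000e-01  1.6195e+02]
-1 turn deg [ -0.11  -0.03 -18.05]
```

{"name": "arm_command", "arguments": {"steps": [[[60,271,20,0,0,-6,0],[60,271,20,0,0,-6,0],[60,271,20,0,0,-6,0],[60,271,20,0,0,-6,0],[60,271,20,0,0,-6,0],[182,813,-60,0,0,-18,0],[182,813,-60,0,0,-18,0],[182,813,-60,0,0,-18,0],[182,813,-60,0,0,-18,0],[182,813,-60,0,0,-18,0],[182,813,-60,0,0,-18,0],[182,813,-60,0,0,-18,0],[182,813,-60,0,0,-18,0],[182,813,-60,0,0,-18,0],[182,813,-60,0,0,-18,0],[182,813,-60,0,0,-18,0],[182,813,-60,0,0,-18,0]]]}}

```text
time: 2.22
ee_pos: [430.1, 320.8, 145.9]
tool_rot: [3.132, 0.239, 0.001]
contact_force: [-0.0, -0.4, 0.0]
opening: 1.002
finger_force: 0.0
```

```bash
python3 - <<'E'
from h import *
from workcell import r,vision
g=vision.get_image("wrist");o=r.get_obs();print(o["time"],o["ee_pos"],o["tool_rot"])
T=R.from_rotvec(o["tool_rot"]);print("cam in tool",T.inv().apply(g["eye"]-o["ee_pos"]),(T.inv()*R.from_rotvec(g["rotation"])).as_matrix().round(2).tolist(),g["K"][0][0])
p=g["pixels"];cv2.imwrite("pics/w1.png",p[:,:,::-1])
E
```

```text
2.275 [430.22559357 320.71718032 146.17526899] [3.13246935e+00 2.38196186e-01 1.41800814e-03]
cam in tool [  82.5036416    -1.55957209 -179.43652471] [[-0.0, -0.96, -0.28], [1.0, -0.0, 0.0], [-0.0, -0.28, 0.96]] 336.9805406332657
```

View pics/w1.png

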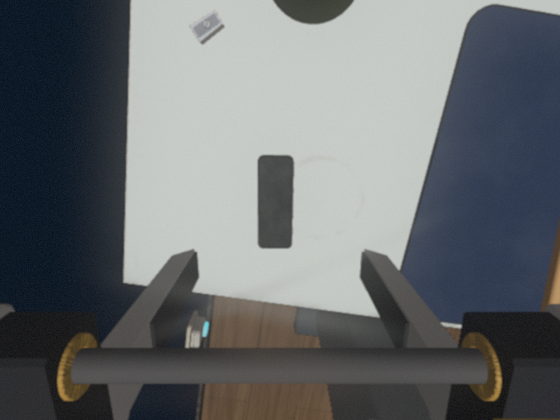

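The hub spans columns 258–293 and rows 155–248 in the wrist view and is clear between the fingers.

```bash
python3 - <<'E'
from h import *
from workcell import r,vision
g=vision.get_image("wrist");o=r.get_obs();p=g["pixels"]
c=big((p.max(2)<75),(240,135,312,262))
W=ray(g,c[:,0],14)[:,:2].astype(np.float32);print(cv2.boundingRect(c),cv2.minAreaRect(W),o["ee_pos"],o["qpos"],np.degrees(np.arctan2(*R.from_rotvec(o["tool_rot"]).as_matrix()[1::-1,0])))
E
```

```text
(266, 180, 25, 49) ((433.24420166015625, 321.9964599609375), (46.971160888671875, 22.743419647216797), 17.67255401611328) [430.28561809 320.7478791  146.28218376] [ 5.35162567e-01  7.59537968e-02  1.50022469e+00 -3.84139852e-04
  1.56433160e+00  1.95426212e+00] 8.691713629750849
```

```bash
python3 - <<'E'
from h import *
from workcell import r,vision
g=vision.get_image("wrist");o=r.get_obs();p=g["pixels"]
c=big((p.max(2)<115),(240,135,312,262))
W=ray(g,c[:,0],14)[:,:2].astype(np.float32);print(cv2.boundingRect(c),cv2.minAreaRect(W),o["ee_pos"])
E
```

```text
(258, 156, 35, 92) ((433.166015625, 326.43829345703125), (89.83740997314453, 32.552024841308594), 7.627846717834473) [430.26570777 320.89293547 146.29058098]
```

{"name": "arm_command", "arguments": {"steps": [[[2,4,-60,0,0,0,0],[2,4,-110,0,0,0,0],[2,4,-130,0,0,0,0],[2,4,-141,0,0,0,0],[2,4,-141,0,0,0,1],[2,4,-141,0,0,0,1],[2,4,-141,0,0,0,1],[2,4,-141,0,0,0,1],[2,4,-141,0,0,0,1],[2,4,-141,0,0,0,1],[2,4,-141,0,0,0,1],[2,4,-141,0,0,0,1]]]}}

```text
time: 3.88
ee_pos: [432.0, 326.0, 4.5]
tool_rot: [3.132, 0.241, 0.0]
contact_force: [-0.6, -0.7, 0.8]
opening: 0.357
finger_force: 30.0
```

```bash
cat >> h.py <<'E'
def goal(p,s,y,h,a=0,flip=-1):
    M=frame(p,a)[1];yy=flip*M[:,1];z=-M[:,2]
    return bp(p,s,y,h,a),R.from_matrix(np.c_[np.cross(yy,z),yy,z])
def delta(o,G):
    T=R.from_rotvec(o["tool_rot"]);return (G[0]-o["ee_pos"]).round(1),np.degrees((G[1]*T.inv()).as_rotvec()).round(1)
E
python3 - <<'E'
from h import *
from workcell import r
p=np.load("ramp.npy");o=r.get_obs()
for h in(74.5,5.5):print(h,delta(o,goal(p,205,45,h)))
print(o["qpos"])
E
```

```text
74.5 (array([  82.4, -350.4,  176. ]), array([  3.7, -21.5,   1.8]))
5.5 (array([ 107.6, -345.7,  111.9]), array([  3.7, -21.5,   1.8]))
[ 5.41839490e-01  1.95771694e-01  1.66154912e+00 -2.54599551e-04
  1.28439366e+00  1.95902711e+00]
```

{"name": "arm_command", "arguments": {"steps": [[[0,0,60,0,0,0,1],[0,0,120,0,0,0,1],[0,0,176,0,0,0,1],[14,-60,176,0.6,-3.6,0.3,1],[28,-117,176,1.2,-7.2,0.6,1],[42,-175,176,1.9,-10.7,0.9,1],[56,-233,176,2.5,-14.4,1.2,1],[69,-292,176,3.1,-18,1.5,1],[82,-350,176,3.7,-21.5,1.8,1],[82,-350,176,3.7,-21.5,1.8,1],[82,-350,176,3.7,-21.5,1.8,1],[82,-350,176,3.7,-21.5,1.8,1]]]}}

```text
time: 5.38
ee_pos: [514.1, -22.2, 180.6]
tool_rot: [-3.036, -0.287, -0.585]
contact_force: [-0.7, 0.4, -0.8]
opening: 0.356
finger_force: 30.0
```

```bash
python3 - <<'E'
from h import *
from workcell import r,vision
g=vision.get_image("wrist");o=r.get_obs();print(o["time"],o["ee_pos"],o["opening"])
p=np.load("ramp.npy");cv2.imwrite("pics/w2.png",g["pixels"][:,:,::-1])
print(delta(o,goal(p,205,45,5.5)))
for b in[(263,75,0),(263,15,0),(147,15,0),(147,75,0),(219,-28,0),(219,-72,0),(147,-72,0),(147,-28,0),(322,100,0),(322,-100,0),(300,0,44)]:print(b,proj(g,bp(p,*b)).round(0))
E
```

```text
5.425 [514.07756668 -22.0158919  180.57226589] 0.3540217984470309
(array([ 25.5,   2.3, -64.1]), array([-0. ,  0. , -0.2]))
(263, 75, 0) [[244. 152.]]
(263, 15, 0) [[324. 152.]]
(147, 15, 0) [[319. 292.]]
(147, 75, 0) [[248. 292.]]
(219, -28, 0) [[377. 209.]]
(219, -72, 0) [[434. 209.]]
(147, -72, 0) [[423. 292.]]
(147, -28, 0) [[370. 292.]]
(322, 100, 0) [[206.  66.]]
(322, -100, 0) [[493.  66.]]
(300, 0, 44) [[362.  96.]]
```

View pics/w2.png

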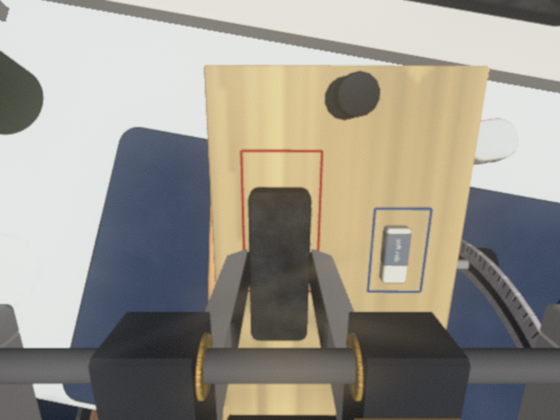

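The boxes match the predictions to within 3 px, so the target sits about 2 mm further left. The hub is held straight and clear of the eraser, and I'll lower it now.

{"name": "arm_command", "arguments": {"steps": [[[10,2,-25,0,0,-0.2,1],[18,3,-45,0,0,-0.2,1],[22,4,-55,0,0,-0.2,1],[24,4,-60,0,0,-0.2,1],[25,4,-63,0,0,-0.2,1],[25.5,4,-64.5,0,0,-0.2,1],[25.5,4,-64.5,0,0,-0.2,1],[25.5,4,-64.5,0,0,-0.2,1]]]}}

```text
time: 6.42
ee_pos: [539.2, -19.4, 118.3]
tool_rot: [-3.038, -0.278, -0.587]
contact_force: [-7.7, 1.7, 7.4]
opening: 0.357
finger_force: 30.0
```

```bash
python3 - <<'E'
from h import *
from workcell import r
p=np.load("ramp.npy");o=r.get_obs();f,M=frame(p)
print(M.T@o["contact_force"],M.T@(o["ee_pos"]-bp(p,205,45,0)))
E
```

```text
[-3.97317936  3.03675709  9.5677905 ] [0.40920134 0.36233024 7.39035524]
```

{"name": "arm_command", "arguments": {"steps": [[[-0.6,0,1.4,0,0,0,1],[-0.6,0,1.4,0,0,0,1],[-0.6,0,1.4,0,0,0,0.6],[-0.6,0,1.4,0,0,0,0.5],[-0.6,0,1.4,0,0,0,0.45],[-0.6,0,1.4,0,0,0,0.45],[-0.6,0,1.4,0,0,0,0.45],[-0.6,0,1.4,0,0,0,0.45],[-15,-2,38,0,0,0,0.45],[-35,-5,90,0,0,0,0.45],[-48,-8,125,0,0,0,0.45],[-48,-8,125,0,0,0,0.45],[-48,-8,125,0,0,0,0.45]]]}}

```text
time: 8.05
ee_pos: [491.1, -27.8, 239.6]
tool_rot: [-3.039, -0.277, -0.583]
contact_force: [0.3, 0.3, 0.3]
opening: 0.548
finger_force: 0.0
```

```bash
python3 - <<'E'
from h import *
from workcell import r,vision
g=vision.get_image("wrist");o=r.get_obs();print(o["time"],o["ee_pos"],o["opening"],o["qpos"])
p=np.load("ramp.npy");cv2.imwrite("pics/w3.png",g["pixels"][:,:,::-1])
for b in[(263,75,0),(263,15,0),(147,15,0),(251,62,14),(251,28,14),(159,62,14),(159,28,14),(300,0,44)]:print(b,proj(g,bp(p,*b)).round(0))
for fl in(-1,1):
  for h in(55,36):print(fl,h,delta(o,goal(p,300,0,h,0,fl)))
E
```

```text
8.1 [490.90920579 -27.67936807 238.69745116] 0.5475113317425143 [-0.29565418 -0.33243712  1.72869679  0.17410735  1.40990481  1.09464426]
(263, 75, 0) [[249. 145.]]
(263, 15, 0) [[313. 145.]]
(147, 15, 0) [[311. 260.]]
(251, 62, 14) [[262. 160.]]
(251, 28, 14) [[300. 160.]]
(159, 62, 14) [[264. 255.]]
(159, 28, 14) [[299. 255.]]
(300, 0, 44) [[340. 100.]]
-1 55 (array([125.6, -23.4, -41.1]), array([-0.1, -0.2,  0.1]))
-1 36 (array([132.6, -22.1, -58.7]), array([-0.1, -0.2,  0.1]))
1 55 (array([125.6, -23.4, -41.1]), array([  65.4,   12.3, -167.1]))
1 36 (array([132.6, -22.1, -58.7]), array([  65.4,   12.3, -167.1]))
```

View pics/w3.png

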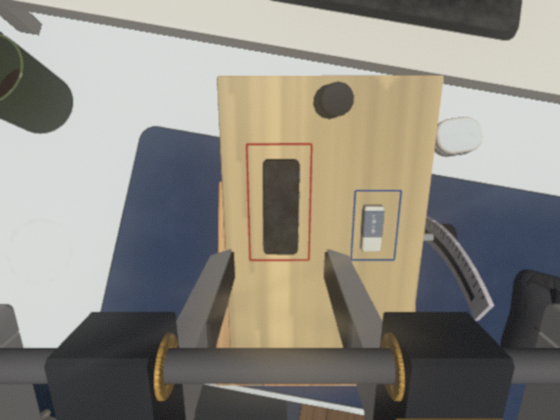

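The hub lies inside the red box (columns 263–299, rows 158–254) and is let go. The knob sits about 3 mm left of the model. I'll turn a quarter so that the wrist camera watches the hub from the left, and go above the knob.

{"name": "arm_command", "arguments": {"steps": [[[12,-2,-2,-3.3,-0.6,8.4,0.45],[23,-4,-4,-6.6,-1.2,16.7,0.45],[35,-7,-5,-9.8,-1.8,25.1,0.45],[46,-9,-7,-13.1,-2.4,33.4,0.45],[58,-11,-9,-16.4,-3.1,41.8,0.45],[70,-13,-11,-19.7,-3.7,50.2,0.45],[81,-15,-13,-23,-4.3,58.5,0.45],[93,-18,-14,-26.2,-4.9,66.9,0.45],[104,-20,-16,-29.5,-5.5,75.2,0.45],[116,-22,-18,-32.8,-6.1,83.6,0.45],[116,-22,-18,-32.8,-6.1,83.6,0.45],[116,-22,-18,-32.8,-6.1,83.6,0.45],[116,-22,-18,-32.8,-6.1,83.6,0.45]]]}}

```text
time: 9.72
ee_pos: [607.1, -49.7, 222.7]
tool_rot: [1.837, 2.205, 0.426]
contact_force: [1.0, 0.5, 0.2]
opening: 0.549
finger_force: 0.0
```

```bash
cat >> h.py <<'E'
def goalk(p,s,y,h,a=0):  # quarter turned: tool x = board +y, tool y = board x
    M=frame(p,a)[1];return bp(p,s,y,h,a),R.from_matrix(np.c_[M[:,1],M[:,0],-M[:,2]])
E
python3 - <<'E'
from h import *
from workcell import r,vision
g=vision.get_image("wrist");o=r.get_obs();print(o["time"],o["ee_pos"],o["opening"],o["qpos"])
p=np.load("ramp.npy");cv2.imwrite("pics/w4.png",g["pixels"][:,:,::-1])
for b in[(263,75,0),(263,15,0),(147,15,0),(300,0,44),(322,100,0)]:print(b,proj(g,bp(p,*b)).round(0))
for h in(80,20):print(h,delta(o,goalk(p,300,0,h)))
E
```

```text
9.775 [607.19236519 -49.79115121 222.93336766] 0.5513415931706982 [-0.27003733 -0.05661677  1.53141723  0.16952194  1.32599767 -0.46442749]
(263, 75, 0) [[227. 133.]]
(263, 15, 0) [[230. 209.]]
(147, 15, 0) [[ 86. 210.]]
(300, 0, 44) [[276. 247.]]
(322, 100, 0) [[306.  97.]]
80 (array([ 0.2, -3. , -2.1]), array([-0.1, -0. ,  0.2]))
20 (array([ 22.1,   1.1, -57.8]), array([-0.1, -0. ,  0.2]))
```

View pics/w4.png

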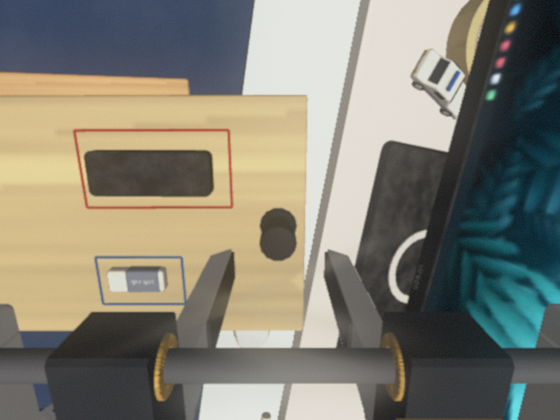

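Knob at (278,241), hub at (149,173) and eraser at (138,280) are all in view. The knob is about 4 mm left of the model. I'll descend and grip it.

{"name": "arm_command", "arguments": {"steps": [[[9,2,-23,0,0,0,0.45],[16,3,-41,0,0,0,0.45],[20,4,-52,0,0,0,0.45],[22.4,4.7,-57.4,0,0,0,0.45],[22.4,4.7,-57.4,0,0,0,0.45],[22.4,4.7,-57.4,0,0,0,0.55],[22.4,4.7,-57.4,0,0,0,0.65],[22.4,4.7,-57.4,0,0,0,0.72],[22.4,4.7,-57.4,0,0,0,1],[22.4,4.7,-57.4,0,0,0,1],[22.4,4.7,-57.4,0,0,0,1],[22.4,4.7,-57.4,0,0,0,1]]]}}

```text
time: 11.28
ee_pos: [628.6, -45.6, 165.5]
tool_rot: [1.837, 2.207, 0.423]
contact_force: [-4.2, -0.6, 2.7]
opening: 0.264
finger_force: 30.0
```

```bash
cat > look.py <<'E'
from h import *
from workcell import r,vision
import sys
def hubpix(g):
    p=g["pixels"].astype(int);m=np.zeros(p.shape[:2],np.uint8)
    hsv=cv2.cvtColor(g["pixels"],cv2.COLOR_RGB2HSV)
    m=((hsv[...,2]<80)&(hsv[...,1]<110)).astype(np.uint8);m=cv2.morphologyEx(m,cv2.MORPH_OPEN,np.ones((5,5),np.uint8))
    return cv2.minAreaRect(big(m,(0,60,238,240)))
if __name__=="__main__":
    g=vision.get_image("wrist");o=r.get_obs();p=np.load("ramp.npy")
    print("t",o["time"],"ee",o["ee_pos"].round(1),"F",o["contact_force"].round(1),"op",round(o["opening"],3))
    # raise angle from the tool's tilt and from the TCP's place about the hinge
    T=R.from_rotvec(o["tool_rot"]).as_matrix();hd=np.array([np.cos(p[2]),np.sin(p[2])])
    v=o["ee_pos"]-frame(p)[0];print("tilt",np.arcsin(T[:2,2]@hd)-.38,"place",np.arctan2(v[2],v[:2]@hd))
    print("hub",hubpix(g))
    if len(sys.argv)>1:cv2.imwrite("pics/%s.png"%sys.argv[1],g["pixels"][:,:,::-1])
E
python3 look.py w5; python3 - <<'E'
from h import *
from workcell import r
p=np.load("ramp.npy");o=r.get_obs();H=frame(p)[0];v=o["ee_pos"]-H
ax=np.array([np.sin(p[2]),-np.cos(p[2]),0])
for a in(.01,.02,.04,.06,.08,.12):
    print(a,(R.from_rotvec(ax*a).apply(v)-v).round(1),np.degrees(ax*a).round(2))
E
```

```text
t 11.325 ee [628.6 -45.6 165.5] F [-4.4 -0.   2.6] op 0.266
tilt -0.002762839923973248 place 0.4808184612616891
hub ((110.5, 189.0), (58.0, 169.0), 90.0)
0.01 [-1.4 -0.3  2.7] [ 0.11 -0.56  0.  ]
0.02 [-2.8 -0.5  5.3] [ 0.21 -1.13  0.  ]
0.04 [-5.7 -1.1 10.6] [ 0.42 -2.25  0.  ]
0.06 [-8.7 -1.6 15.8] [ 0.63 -3.38  0.  ]
0.08 [-11.8  -2.2  20.9] [ 0.84 -4.51  0.  ]
0.12 [-18.3  -3.4  31. ] [ 1.26 -6.76  0.  ]
```

View pics/w5.png

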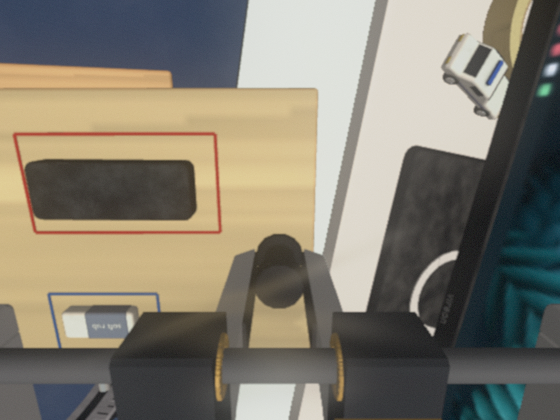

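The knob is gripped (opening 0.265), and the hub's right edge is at column 195 inside the red box. I'll raise the board slowly to about 0.08 rad.

{"name": "arm_command", "arguments": {"steps": [[[-0.7,-0.1,1.3,0.05,-0.28,0,1],[-1.4,-0.3,2.7,0.11,-0.56,0,1],[-2.1,-0.4,4,0.16,-0.85,0,1],[-2.8,-0.5,5.3,0.21,-1.13,0,1],[-3.5,-0.7,6.7,0.26,-1.4,0,1],[-4.3,-0.8,8,0.32,-1.7,0,1],[-5,-1,9.3,0.37,-1.97,0,1],[-5.7,-1.1,10.6,0.42,-2.25,0,1],[-7.2,-1.4,13.2,0.53,-2.82,0,1],[-8.7,-1.6,15.8,0.63,-3.38,0,1],[-10.2,-1.9,18.4,0.74,-3.95,0,1],[-11.8,-2.2,20.9,0.84,-4.51,0,1],[-11.8,-2.2,20.9,0.84,-4.51,0,1]]]}}

```text
time: 12.95
ee_pos: [617.1, -47.7, 186.1]
tool_rot: [1.795, 2.157, 0.505]
contact_force: [-5.2, -4.4, -9.3]
opening: 0.264
finger_force: 30.0
```

```bash
python3 look.py;python3 - <<'E'
from h import *
from workcell import r
p=np.load("ramp.npy");o=r.get_obs();H=frame(p)[0];v=o["ee_pos"]-H
ax=np.array([np.sin(p[2]),-np.cos(p[2]),0])
for a in(.01,.02,.03,.04,.05):
    print(a,(R.from_rotvec(ax*a).apply(v)-v).round(1),np.degrees(ax*a).round(2))
E
```

```text
t 13.0 ee [617.  -47.7 186.1] F [-6.  -4.2 -9.2] op 0.265
tilt 0.07820730626582212 place 0.5594995647592671
hub ((110.0, 189.0), (58.0, 168.0), 90.0)
0.01 [-1.6 -0.3  2.5] [ 0.11 -0.56  0.  ]
0.02 [-3.2 -0.6  5.1] [ 0.21 -1.13  0.  ]
0.03 [-4.8 -0.9  7.6] [ 0.32 -1.69  0.  ]
0.04 [-6.5 -1.2 10.1] [ 0.42 -2.25  0.  ]
0.05 [-8.2 -1.5 12.6] [ 0.53 -2.82  0.  ]
```

{"name": "arm_command", "arguments": {"steps": [[[-0.8,-0.15,1.3,0.05,-0.28,0,1],[-1.6,-0.3,2.5,0.11,-0.56,0,1],[-2.4,-0.4,3.8,0.16,-0.85,0,1],[-3.2,-0.6,5.1,0.21,-1.13,0,1],[-3.2,-0.6,5.1,0.21,-1.13,0,1]]]}}

```text
time: 13.62
ee_pos: [614.1, -48.2, 190.9]
tool_rot: [1.785, 2.144, 0.525]
contact_force: [-4.1, -4.0, -11.2]
opening: 0.267
finger_force: 30.0
```

```bash
python3 look.py
```

```text
t 13.675 ee [614.1 -48.2 190.9] F [-3.2 -4.4 -9.7] op 0.261
tilt 0.09829854621349748 place 0.5784101148760934
hub ((110.5, 189.0), (58.0, 167.0), 90.0)
```

{"name": "arm_command", "arguments": {"steps": [[[-0.8,-0.15,1.3,0.05,-0.28,0,1],[-1.6,-0.3,2.5,0.11,-0.56,0,1],[-1.6,-0.3,2.5,0.11,-0.56,0,1],[-1.6,-0.3,2.5,0.11,-0.56,0,1]]]}}

```text
time: 14.18
ee_pos: [612.5, -48.5, 193.4]
tool_rot: [1.78, 2.138, 0.534]
contact_force: [-4.1, -5.2, -10.2]
opening: 0.263
finger_force: 30.0
```

```bash
python3 look.py
```

```text
t 14.225 ee [612.5 -48.5 193.4] F [ -3.6  -3.4 -10.3] op 0.269
tilt 0.10819608181528795 place 0.5881897222307049
hub ((110.0, 189.0), (58.0, 168.0), 90.0)
```

{"name": "arm_command", "arguments": {"steps": [[[-0.9,-0.2,1.5,0.06,-0.35,0,1],[-1.9,-0.35,3,0.13,-0.7,0,1],[-1.9,-0.35,3,0.13,-0.7,0,1],[-1.9,-0.35,3,0.13,-0.7,0,1]]]}}

```text
time: 14.72
ee_pos: [610.5, -48.9, 196.3]
tool_rot: [1.773, 2.13, 0.546]
contact_force: [-4.0, -4.9, -10.5]
opening: 0.266
finger_force: 30.0
```

```bash
python3 look.py
```

```text
t 14.775 ee [610.5 -48.8 196.3] F [ -3.8  -5.4 -10.5] op 0.271
tilt 0.12041034357612068 place 0.5999911940026212
hub ((110.0, 189.0), (58.0, 168.0), 90.0)
```

{"name": "arm_command", "arguments": {"steps": [[[-1,-0.2,1.5,0.06,-0.35,0,1],[-2,-0.35,3,0.13,-0.7,0,1],[-2,-0.35,3,0.13,-0.7,0,1],[-2,-0.35,3,0.13,-0.7,0,1]]]}}

```text
time: 15.28
ee_pos: [608.5, -49.2, 199.3]
tool_rot: [1.766, 2.122, 0.558]
contact_force: [-3.8, -4.5, -10.0]
opening: 0.264
finger_force: 30.0
```

```bash
python3 look.py
```

```text
t 15.325 ee [608.5 -49.3 199.3] F [ -3.7  -4.3 -10.5] op 0.265
tilt 0.13284421262319912 place 0.6120863297461419
hub ((110.0, 189.0), (58.0, 168.0), 90.0)
```

{"name": "arm_command", "arguments": {"steps": [[[-1,-0.2,1.5,0.06,-0.35,0,1],[-2,-0.35,2.9,0.13,-0.7,0,1],[-2,-0.35,2.9,0.13,-0.7,0,1],[-2,-0.35,2.9,0.13,-0.7,0,1]]]}}

```text
time: 15.82
ee_pos: [606.5, -49.6, 202.2]
tool_rot: [1.76, 2.114, 0.57]
contact_force: [-3.5, -4.4, -10.8]
opening: 0.265
finger_force: 30.0
```

```bash
python3 look.py
```

```text
t 15.875 ee [606.5 -49.6 202.2] F [-3.5 -4.7 -9.8] op 0.268
tilt 0.14519618350012975 place 0.6237497347403848
hub ((109.5, 189.0), (58.0, 169.0), 90.0)
```

{"name": "arm_command", "arguments": {"steps": [[[-1,-0.2,1.5,0.06,-0.35,0,1],[-2,-0.35,2.9,0.13,-0.7,0,1],[-2,-0.35,2.9,0.13,-0.7,0,1],[-2,-0.35,2.9,0.13,-0.7,0,1]]]}}

```text
time: 16.38
ee_pos: [604.5, -50.0, 205.0]
tool_rot: [1.753, 2.106, 0.582]
contact_force: [-3.6, -4.3, -9.2]
opening: 0.268
finger_force: 30.0
```

```bash
python3 look.py
```

```text
t 16.425 ee [604.5 -50.  205. ] F [ -3.6  -5.8 -10.3] op 0.269
tilt 0.1575143588514305 place 0.635384151719763
hub ((110.0, 189.0), (58.0, 168.0), 90.0)
```

{"name": "arm_command", "arguments": {"steps": [[[-1,-0.2,1.4,0.06,-0.35,0,1],[-2.1,-0.4,2.9,0.13,-0.7,0,1],[-2.1,-0.4,2.9,0.13,-0.7,0,1],[-2.1,-0.4,2.9,0.13,-0.7,0,1]]]}}

```text
time: 16.92
ee_pos: [602.3, -50.4, 207.9]
tool_rot: [1.746, 2.098, 0.593]
contact_force: [-4.0, -4.4, -11.1]
opening: 0.269
finger_force: 30.0
```

```bash
python3 look.py
```

```text
t 16.975 ee [602.3 -50.4 207.9] F [ -3.9  -4.3 -10.9] op 0.267
tilt 0.1698390104587082 place 0.6472766964091685
hub ((109.49998474121094, 188.99998474121094), (168.99996948242188, 57.99999237060547), -0.0)
```

{"name": "arm_command", "arguments": {"steps": [[[-1,-0.2,1.4,0.06,-0.35,0,1],[-2.1,-0.4,2.9,0.13,-0.7,0,1],[-2.1,-0.4,2.9,0.13,-0.7,0,1],[-2.1,-0.4,2.9,0.13,-0.7,0,1]]]}}

```text
time: 17.48
ee_pos: [600.2, -50.8, 210.8]
tool_rot: [1.74, 2.09, 0.605]
contact_force: [-4.2, -4.6, -9.8]
opening: 0.267
finger_force: 30.0
```

```bash
python3 look.py
```

```text
t 17.525 ee [600.2 -50.8 210.8] F [ -3.6  -4.6 -10.9] op 0.267
tilt 0.18217135265817763 place 0.6591461195490278
hub ((110.0, 189.0), (58.0, 168.0), 90.0)
```

{"name": "arm_command", "arguments": {"steps": [[[-1,-0.2,1.4,0.06,-0.35,0,1],[-2.1,-0.4,2.9,0.13,-0.7,0,1],[-2.1,-0.4,2.9,0.13,-0.7,0,1],[-2.1,-0.4,2.9,0.13,-0.7,0,1]]]}}

```text
time: 18.02
ee_pos: [598.1, -51.2, 213.6]
tool_rot: [1.733, 2.082, 0.617]
contact_force: [-4.1, -4.3, -10.1]
opening: 0.265
finger_force: 30.0
```

```bash
python3 look.py
```

```text
t 18.075 ee [598.1 -51.2 213.6] F [ -3.3  -5.  -10.6] op 0.268
tilt 0.1944509457810245 place 0.6710039741879923
hub ((110.0, 189.0), (58.0, 168.0), 90.0)
```

{"name": "arm_command", "arguments": {"steps": [[[-1.1,-0.2,1.4,0.06,-0.35,0,1],[-2.2,-0.4,2.8,0.13,-0.7,0,1],[-2.2,-0.4,2.8,0.13,-0.7,0,1],[-2.2,-0.4,2.8,0.13,-0.7,0,1]]]}}

```text
time: 18.58
ee_pos: [595.9, -51.6, 216.4]
tool_rot: [1.726, 2.074, 0.628]
contact_force: [-4.1, -4.9, -10.7]
opening: 0.265
finger_force: 30.0
```

```bash
python3 look.py
```

```text
t 18.625 ee [595.9 -51.6 216.4] F [-4.4 -4.5 -9.9] op 0.266
tilt 0.2069604653272551 place 0.6828849368644035
hub ((109.5, 189.0), (58.0, 169.0), 90.0)
```

{"name": "arm_command", "arguments": {"steps": [[[-1.1,-0.2,1.4,0.06,-0.35,0,1],[-2.2,-0.4,2.8,0.13,-0.7,0,1],[-2.2,-0.4,2.8,0.13,-0.7,0,1],[-2.2,-0.4,2.8,0.13,-0.7,0,1]]]}}

```text
time: 19.12
ee_pos: [593.7, -52.0, 219.1]
tool_rot: [1.719, 2.066, 0.64]
contact_force: [-4.5, -4.6, -11.3]
opening: 0.264
finger_force: 30.0
```

```bash
python3 look.py
```

```text
t 19.175 ee [593.6 -52.  219.1] F [ -4.2  -3.8 -10.5] op 0.265
tilt 0.21923274026591955 place 0.6946004702673789
hub ((110.01359558105469, 189.6918182373047), (168.25840759277344, 58.49458694458008), 0.43078723549842834)
```

{"name": "arm_command", "arguments": {"steps": [[[-1.1,-0.2,1.4,0.06,-0.35,0,1],[-2.2,-0.4,2.8,0.13,-0.7,0,1],[-2.2,-0.4,2.8,0.13,-0.7,0,1],[-2.2,-0.4,2.8,0.13,-0.7,0,1]]]}}

```text
time: 19.68
ee_pos: [591.4, -52.4, 221.8]
tool_rot: [1.712, 2.058, 0.651]
contact_force: [-3.6, -5.1, -11.5]
opening: 0.268
finger_force: 30.0
```

```bash
python3 look.py
```

```text
t 19.725 ee [591.4 -52.4 221.9] F [ -3.7  -4.7 -10.3] op 0.267
tilt 0.23156955873017948 place 0.7064495971220188
hub ((109.0, 189.0), (58.0, 168.0), 90.0)
```

{"name": "arm_command", "arguments": {"steps": [[[-0.9,-0.2,1.2,0.05,-0.3,0,1],[-0.9,-0.2,1.2,0.05,-0.3,0,1],[-0.9,-0.2,1.2,0.05,-0.3,0,1],[-0.9,-0.2,1.2,0.05,-0.3,0,1]]]}}

```text
time: 20.23
ee_pos: [590.5, -52.6, 222.9]
tool_rot: [1.709, 2.055, 0.656]
contact_force: [-3.3, -4.6, -11.5]
opening: 0.266
finger_force: 30.0
```

```bash
python3 look.py
```

```text
t 20.275 ee [590.5 -52.6 223. ] F [ -2.7  -3.7 -11.2] op 0.262
tilt 0.2367571298666813 place 0.7111893184258419
hub ((108.5, 189.0), (58.0, 169.0), 90.0)
```

{"name": "arm_command", "arguments": {"steps": [[[-0.9,-0.2,1.2,0.05,-0.3,0,1],[-0.9,-0.2,1.2,0.05,-0.3,0,1],[-0.9,-0.2,1.2,0.05,-0.3,0,1],[-0.9,-0.2,1.2,0.05,-0.3,0,1]]]}}

```text
time: 20.78
ee_pos: [589.6, -52.7, 224.0]
tool_rot: [1.707, 2.051, 0.66]
contact_force: [-3.6, -4.9, -11.5]
opening: 0.265
finger_force: 30.0
```

```bash
python3 look.py
```

```text
t 20.825 ee [589.6 -52.8 224.1] F [ -4.1  -4.2 -11. ] op 0.263
tilt 0.24187615516819905 place 0.715961584601778
hub ((108.0, 189.0), (58.0, 168.0), 90.0)
```

{"name": "arm_command", "arguments": {"steps": [[[-0.9,-0.2,1.2,0.05,-0.3,0,1],[-0.9,-0.2,1.2,0.05,-0.3,0,1],[-0.9,-0.2,1.2,0.05,-0.3,0,1],[-0.9,-0.2,1.2,0.05,-0.3,0,1]]]}}

```text
time: 21.32
ee_pos: [588.6, -52.9, 225.2]
tool_rot: [1.704, 2.048, 0.665]
contact_force: [-2.6, -4.7, -11.6]
opening: 0.263
finger_force: 30.0
```

```bash
python3 look.py
```

```text
t 21.375 ee [588.6 -52.9 225.2] F [ -4.1  -4.7 -11. ] op 0.265
tilt 0.2470316160826158 place 0.7208433543481185
hub ((100.99998474121094, 188.99998474121094), (169.99996948242188, 57.99999237060547), -0.0)
```

The hub has started to slide at about 0.24 rad, so I'm holding the board here.

{"name": "arm_command", "arguments": {"steps": [[[0,0,0,0,0,0,1],[0,0,0,0,0,0,1],[0,0,0,0,0,0,1],[0,0,0,0,0,0,1],[0,0,0,0,0,0,1],[0,0,0,0,0,0,1]]]}}

```text
time: 22.12
ee_pos: [588.6, -52.9, 225.2]
tool_rot: [1.704, 2.048, 0.665]
contact_force: [-3.3, -4.4, -10.0]
opening: 0.268
finger_force: 30.0
```

```bash
python3 look.py w6
```

```text
t 22.175 ee [588.6 -52.9 225.2] F [ -3.6  -4.5 -10. ] op 0.265
tilt 0.24696284609812613 place 0.7208160848189876
hub ((74.49998474121094, 189.49998474121094), (148.99996948242188, 56.99999237060547), -0.0)
```

View pics/w6.png

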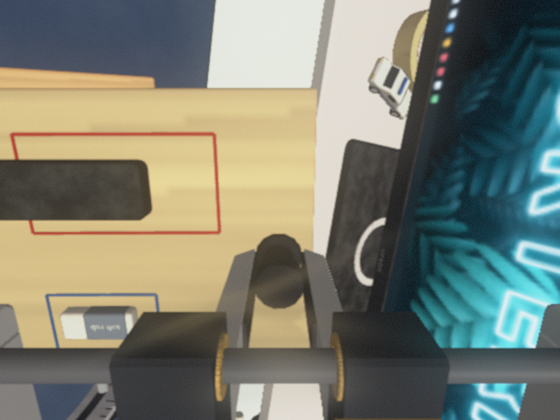

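The hub is sliding (right edge now at column 150) and the eraser hasn't moved. I'll wait.

{"name": "arm_command", "arguments": {"steps": [[[0,0,0,0,0,0,1],[0,0,0,0,0,0,1],[0,0,0,0,0,0,1],[0,0,0,0,0,0,1],[0,0,0,0,0,0,1],[0,0,0,0,0,0,1],[0,0,0,0,0,0,1],[0,0,0,0,0,0,1],[0,0,0,0,0,0,1],[0,0,0,0,0,0,1],[0,0,0,0,0,0,1],[0,0,0,0,0,0,1],[0,0,0,0,0,0,1],[0,0,0,0,0,0,1],[0,0,0,0,0,0,1],[0,0,0,0,0,0,1],[0,0,0,0,0,0,1],[0,0,0,0,0,0,1],[0,0,0,0,0,0,1],[0,0,0,0,0,0,1]]]}}

```text
time: 24.68
ee_pos: [588.6, -52.9, 225.1]
tool_rot: [1.704, 2.048, 0.665]
contact_force: [-2.8, -4.5, -11.9]
opening: 0.266
finger_force: 30.0
```

```bash
python3 look.py; python3 - <<'E'
from h import *
from workcell import r
p=np.load("ramp.npy");M=frame(p,.243)[1];n=M[:,2];print("n",n, "knob-frame F",M.T@r.get_obs()["contact_force"])
E
```

```text
t 24.725 ee [588.6 -52.9 225.2] F [ -3.   -5.1 -10.3] op 0.268
tilt 0.2469994615750727 place 0.7208527979441114
n [-0.57356173 -0.10709366  0.81213169] knob-frame F [-9.22017592 -4.44138174 -6.11579069]Traceback (most recent call last):
  File "look.py", line 15, in <module>
    print("hub",hubpix(g))
                ~~~~~~^^^
  File "look.py", line 8, in hubpix
    return cv2.minAreaRect(big(m,(0,60,238,240)))
                           ~~~^^^^^^^^^^^^^^^^^^
  File "h.py", line 17, in big
    c,_=cv2.findContours(k,cv2.RETR_EXTERNAL,cv2.CHAIN_APPROX_NONE);return max(c,key=cv2.contourArea)
                                                                           ~~~^^^^^^^^^^^^^^^^^^^^^^^
ValueError: max() iterable argument is empty
```

{"name": "arm_command", "arguments": {"steps": [[[0,0,0,0,0,0,0.72],[0,0,0,0,0,0,0.65],[0,0,0,0,0,0,0.55],[0,0,0,0,0,0,0.45],[0,0,0,0,0,0,0.45],[0,0,0,0,0,0,0.45],[-6,-1,8,0,0,0,0.45],[-17,-3,24,0,0,0,0.45],[-34,-6,49,0,0,0,0.45],[-57,-11,81,0,0,0,0.45],[-80,-15,105,0,0,0,0.45],[-110,-20,130,0,0,0,0.45],[-140,-26,150,0,0,0,0.45],[-140,-26,150,0,0,0,0.45],[-140,-26,150,0,0,0,0.45],[-140,-26,150,0,0,0,0.45]]]}}

```text
time: 26.72
ee_pos: [450.1, -78.3, 375.0]
tool_rot: [1.704, 2.048, 0.669]
contact_force: [0.2, -0.1, 1.1]
opening: 0.55
finger_force: 0.0
```

```bash
python3 - <<'E'
from h import *
from workcell import r,vision
g=vision.get_image("wrist");o=r.get_obs();p=np.load("ramp.npy");print(o["time"],o["ee_pos"],o["contact_force"])
cv2.imwrite("pics/w7.png",g["pixels"][:,:,::-1])
a=.243
for n,b in dict(hubtop=(108,45,14),hubmid=(62,45,14),stop=(16,0,14),box=(205,45,0),er=(183,-50,0),corner=(322,100,0)).items():print(n,proj(g,bp(p,*b,a)).round(0))
E
```

```text
26.775 [450.11802199 -78.28848005 375.05862185] [ 0.39939388 -0.2836811  -0.05421388]
hubtop [[132. 156.]]
hubmid [[ 91. 156.]]
stop [[ 58. 195.]]
box [[219. 154.]]
er [[205. 231.]]
corner [[319. 105.]]
```

View pics/w7.png

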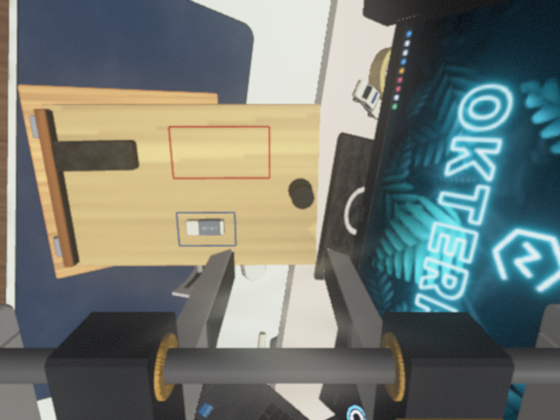

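The hub lies against the end stop (columns 55–137, rows 140–170) and the eraser is in its blue box. The board stands as predicted for 0.243 rad and the robot is clear, so I'm handing in.

```bash
python3 -c "
from workcell import ticket
print(ticket.job_done())"
```

```text
the job is handed in; nothing more can be done
None
```

The slip test is done and handed in: the hub started to slide with the board raised about 0.24 rad and now rests at the end stop, the eraser is still in its blue box, and the board stands at that angle with the robot clear of everything.

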